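# Roll the pencil case into its place on the desk mat

### The job

Clear the writing space: with your fingertips on top of the round pencil case, roll it across the desk mat until it lies wholly between the two long white lines, along them, and leave it there at rest. Push only on its top, in as many strokes as you need: do not pinch or lift it, and do not reach down beside it to shove it from the side. Leave the glue stick, eraser, bottle and pen cup where they stand.

Things in the scene. Friction and masses are not known exactly. Their poses are not given: they have to be found in the camera images.
- case: Hard round pencil case: closed red cylinder, blue band, aluminium rims, a white stripe along it (uppermost at the start); diameter 76 mm, length 170 mm, about 0.2 to 0.4 kg, lying on its side on the mat. Origin: its centre, on the axis, 38 mm above the mat. x axis along the cylinder; y and z turn as it rolls. Starts within 0.07 rad of parallel to the white lines, 90 to 190 mm to either side.
- case_near (a point): Centre of the case's end face at -85 mm on its x axis (the end nearer the robot).
- case_far (a point): Centre of the case's end face at +85 mm on its x axis (the end farther from the robot). The case's skin grips a fingertip (friction about 0.6): pressed on top with a few newtons and moved across the axis, a fingertip turns the case and travels twice as far as it, so it runs off the top and must be set back now and then.
- bay: The parking place: two white lines on the mat, each 280 mm long and 5 mm wide, with a clear gap of 110 mm between them; flat, they cannot be felt. Origin: midway between the lines at the middle of their length, on the mat's upper surface. Its x axis runs along the lines, y across them (the lines lie at y = +-57.5 mm).
- mat: Dark grey felt desk mat, 300 mm (x) by 500 mm (y), 3 mm thick, fixed to the desk. Origin: centre of its underside, on the desk's surface. The lines and the case lie on it. The felt resists rolling: left alone the case stays put, and after a slow push it rolls on by only about a centimetre.
- glue: Glue stick standing on the mat, yellow with a red cap, diameter 27 mm, 90 mm tall; origin at the centre of its underside. To be left alone.
- eraser: White eraser lying on the mat, 55 x 24 x 13 mm; origin at the centre of its underside. To be left alone.
- bottle: Clear bottle with a red label and white cap standing on the desk beside the mat, diameter 66 mm, 200 mm tall; origin at the centre of its underside. To be left alone.
- pencup: Pink pen cup with four pens standing on the desk beside the mat, diameter 80 mm at the rim, cup 100 mm tall, pens reaching about 185 mm; origin at the centre of its underside. To be left alone.

How it is judged:
By the outcome, as a careful person would: the job done as asked, in the order asked, and still so for the second after the job is handed in, with the robot touching nothing.
It also fails if it takes over 58 s, if anything falls off the work surface, if the arm or the gripper's body presses on something with over 40 N, if the wrist force passes 120 N, or if a joint passes its speed limit or range.

### The arm

A 6-joint arm with a two-finger parallel gripper is mounted at the origin on the work surface. World frame = base frame: x ahead of the robot, y to its left, z up, the work surface at z = 0. Lengths are in m, angles in rad, forces in N, time in s.
With the tool pointing down it reaches from about 0.275 to 0.725 m from the base axis. Payload 15.9 kg.
Tool frame: the origin (TCP) lies between the finger pads; the fingertips stand 14 mm ahead of it and the grasp point (between the pads) lies 5 mm behind it; z points along the fingers, y is the direction in which the jaws open and shut (so a half turn about z gives the same grasp; the last joint's range is limited). The gripper opens to 85 mm and grips with 20 to 120 N. Pads are 22 mm wide; open, the fingers measure 114 mm over their backs; the gripper's body (76 mm by 85 mm) begins 54 mm behind the grasp point. The pads swing forward as they close: fully open they stand 13 mm farther back than shut.
Start: joints at [-1.15, 0.213, -0.034, 1.323, 0, 1.571], TCP at [0.204, -0.456, 0.245] pointing down, gripper open.
Joint ranges: [-2.98, 2.98], [-0.74, 1.72], [-1.14, 1.35], [-2.1, 2.04], [-1.57, 1.44], [-3.14, 3.14]. Speed limits (rad/s): [1.89, 1.89, 2.39, 2.57, 3.14, 3.14].

### API

Orientations are given as [roll, pitch, yaw] about the fixed x, y, z axes, in that order (R = Rz(yaw) Ry(pitch) Rx(roll)).
In Python, from station import robot gives the robot as it stands. The module is installed in compiled form; this text tells all that it offers.
- The arm moves only by the tool arm_command, never from a script. Its argument "targets" is a list of rows, each a list of 7 numbers: the shift along the tool's x, y, z in mm, then the turn, a rotation vector about the tool's x, y, z in rad, then the closure, from 0 (fully open) to 1 (shut). A call has 1 to 5 rows; each row is the pose to reach, as a shift and turn from the pose commanded when the call began, along the tool's axes at that moment; what a row does not reach only later rows make up. A row lasts 1/8 s, in which the tool goes at most 62.5 mm and 10.7 degrees, less where a joint would pass 70% of its speed; a pose out of reach is approached as far as the arm can. A call with a gripper value outside its range is refused whole. The fingers move at their own pace and stop on an object; the grip force is fixed at half the most. Time passes only in rows, so rows that repeat a pose let the fingers close. It gives the time, the measured TCP pose, the force and the opening at its end, in the units of the state.
- robot.get_obs(): the state, without advancing time (a new reading comes with each control period).
- robot.get_image(name): name is "side" or "top"; returns a dict with "image" (400x640x3 uint8, red, green, blue), "intrinsics" (3x3 intrinsics, pixels), "view" (4x4, takes a point from world to camera coordinates). Camera axes: x right, y down, z forward; pixel columns grow to the right and rows downward; lengths in m; the calibration is good to about 2 mm. A picture is of the moment at which its call begins. There is no depth.
- robot.sign_off(): hands the job in, once; it reports no verdict.
The state is a dict: "t": time; "joint_pos": joint angles; "qd": joint speeds; "effort": joint torques, N m; "ee_pos": TCP position; "eef_rot": TCP orientation; "contact_force": force on the tool from outside, world axes, zero at the start; "moment": the same for the moment, N m; "opening": opening from 0.0 (shut) to 1.0 (fully open).
Only numpy, scipy, OpenCV 4.12 (cv2) and the standard library are available. Lean on these libraries where they do the work, as an engineer would, in place of code of your own. Each camera call takes 0.05 s, during which the arm holds its last target. There are 200 camera calls.

## Working session

There is one attempt and no reset: what is moved stays moved. The work goes in short steps, Python scripts to look and compute and a tool call to move; the robot and the scene stay as the last step left them, time stands still between calls to the robot, and variables do not carry over. Pictures are saved under pics/ and viewed, about 8 in all and at most 12, crops included, and the job is handed in when it is done.

Besides the shell and the picture viewer there is one more tool, called by a JSON object that holds its "method" and its "body". arm_command: Moves the arm, as the interface text tells. Its arguments: {"type":"object","properties":{"targets":{"type":"array","items":{"type":"array","items":{"type":"number"}}}},"required":["targets"]}

```bash
mkdir -p pics; cat > h.py <<'E'
import numpy as np, cv2
from station import robot
def shot(n,f):
    d=robot.get_image(n); cv2.imwrite('pics/'+f,d['image'][:,:,::-1]); np.savez('pics/'+n,K=d['intrinsics'],V=d['view'],im=d['image']); return d
def ray(d,u,v,z):
    K,V=np.array(d['intrinsics']),np.array(d['view']); R,t=V[:3,:3],V[:3,3]
    c=-R.T@t; r=R.T@np.linalg.inv(K)@[u,v,1]; return c+r*(z-c[2])/r[2]
def proj(d,p):
    K,V=np.array(d['intrinsics']),np.array(d['view']); q=K@(V[:3,:3]@np.array(p)+V[:3,3]); return q[:2]/q[2]
def load(n):
    z=np.load(f'pics/{n}.npz'); return dict(intrinsics=z['K'],view=z['V'],image=z['im'])
E
python3 - <<'E'
from h import *
np.set_printoptions(precision=3,suppress=True)
a=shot('top','t1.png');b=shot('side','s1.png')
for d in(a,b):
    V=np.array(d['view']);print(-V[:3,:3].T@V[:3,3],V[:3,:3])
print(robot.get_obs())
E
```

```text
[ 0.515 -0.007  1.278] [[ 0.023 -1.    -0.021]
 [-0.998 -0.022 -0.052]
 [ 0.051  0.022 -0.998]]
[ 0.516 -0.811  1.077] [[ 0.994 -0.105 -0.02 ]
 [-0.094 -0.776 -0.624]
 [ 0.05   0.622 -0.781]]
{'t': 0.1, 'joint_pos': array([-1.15 ,  0.213, -0.035,  1.324,  0.   ,  1.571]), 'qd': array([ 0.   ,  0.001,  0.003, -0.001,  0.   ,  0.   ]), 'effort': array([ -0.005, -68.725,  48.781,   0.012,  -0.   ,   0.   ]), 'ee_pos': array([ 0.204, -0.456,  0.245]), 'eef_rot': array([-3.141, -0.   ,  0.421]), 'contact_force': array([-0.189,  0.276,  0.584]), 'moment': array([ 0.046, -0.006, -0.003]), 'opening': 1.000033829819327}
```

View pics/t1.png

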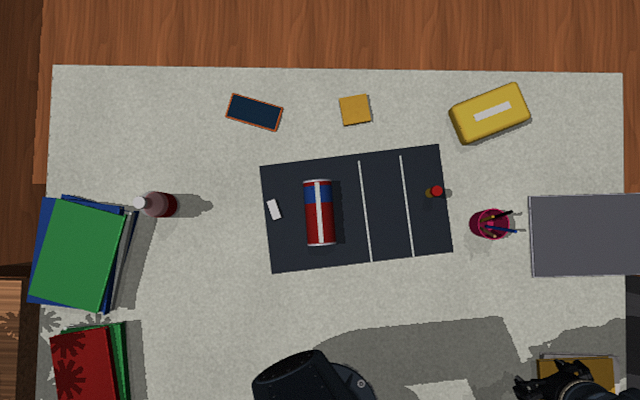

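View pics/s1.png

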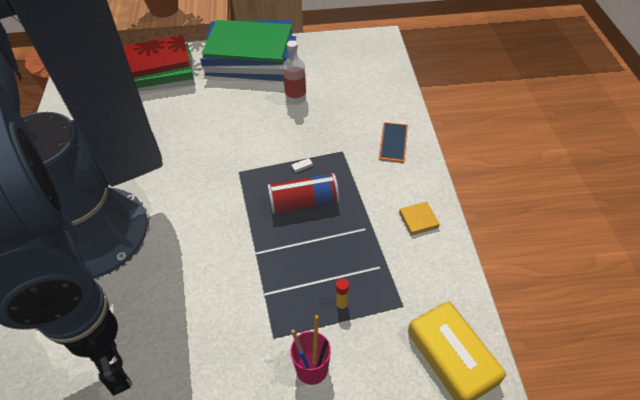

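The top view shows the case at about (319,212), between the eraser (274,209) and the white lines (359,160)-(371,261) and (401,156)-(412,256). The glue stick (433,191) stands beyond the right line. The bottle and pen cup are off the mat. The side view agrees with this.

```bash
cat >> h.py <<'E'
def lines(d):
    im=d['image'].astype(int); out=[]
    for (p,q) in (((359,160),(371,261)),((401,156),(412,256))):
        pts=[]
        for r in np.arange(p[1]+6,q[1]-6):
            c=p[0]+(q[0]-p[0])*(r-p[1])/(q[1]-p[1]); cs=np.arange(int(c)-4,int(c)+6)
            w=np.clip(im[r,cs].min(1)-90,0,None)
            if w.sum()>40: pts.append(((w*cs).sum()/w.sum(),r))
        pts=np.array(pts); f=np.polyfit(pts[:,1],pts[:,0],1)
        out.append([ray(d,np.polyval(f,r),r,.003) for r in (p[1],q[1])])
    return np.array(out)
def case(d,x0=285,x1=425):
    im=d['image'].astype(int)
    sub=im[150:275,x0:x1]; m=((sub.max(2)-sub.min(2))>60)&((sub[:,:,0]>sub[:,:,1]+40)|(sub[:,:,2]>sub[:,:,1]+40))
    m=cv2.morphologyEx(m.astype(np.uint8),cv2.MORPH_CLOSE,np.ones((9,9)))
    n,l,s,c=cv2.connectedComponentsWithStats(m); k=1+np.argmax(s[1:,4])
    ys,xs=np.where(l==k); pts=np.stack([xs+x0,ys+150],1).astype(np.float32)
    return cv2.minAreaRect(pts)
E
python3 - <<'E'
from h import *
np.set_printoptions(precision=4,suppress=True)
d=load('top'); L=lines(d); print(L)
for l in L: v=l[0]-l[1]; print(np.linalg.norm(v),np.arctan2(v[1],v[0]))
bay=L.mean((0,1));v=(L[:,0]-L[:,1]).mean(0);yaw=np.arctan2(v[1],v[0]);print('bay',bay,yaw)
r=case(d);print(r);b=cv2.boxPoints(r);print(b)
c=ray(d,*r[0],.05);print('case',c)
# axis from long edges
e=sorted([(np.linalg.norm(b[i]-b[(i+1)%4]),i) for i in range(4)])[-1][1]
p,q=ray(d,*b[e],.045),ray(d,*b[(e+1)%4],.045);print(p,q,np.linalg.norm(p-q),np.arctan((q-p)[1]/(q-p)[0]))
R=np.array([[np.cos(yaw),np.sin(yaw)],[-np.sin(yaw),np.cos(yaw)]]);print('in bay',R@(c-bay)[:2])
print('glue',ray(d,436,191,.09)[:2],'eraser',ray(d,274,209,.01)[:2])
E
python3 -c "
import cv2;im=cv2.imread('pics/t1.png')[140:280,250:460];cv2.imwrite('pics/c1.png',cv2.resize(im,None,fx=3.8,fy=3.8,interpolation=2))"
```

```text
[[[ 0.6908 -0.0734  0.003 ]
  [ 0.4146 -0.114   0.003 ]]

 [[ 0.7042 -0.1876  0.003 ]
  [ 0.431  -0.2277  0.003 ]]]
0.2791815829372631 0.14568846660900078
0.2761747057626586 0.14568957872678653
bay [ 0.5602 -0.1507  0.003 ] 0.14568901965721234
((317.3219909667969, 211.84652709960938), (61.27656936645508, 23.56507110595703), 85.76361083984375)
[[303.3083 182.1623]
 [326.809  180.4216]
 [331.3356 241.5307]
 [307.835  243.2715]]
case [0.5441 0.0344 0.05  ]
[0.4604 0.0577 0.045 ] [0.6226 0.0738 0.045 ] 0.16295020430041632 0.09922507435537986
in bay [0.011  0.1854]
glue [ 0.6033 -0.2688] eraser [0.5502 0.1546]
```

View pics/c1.png

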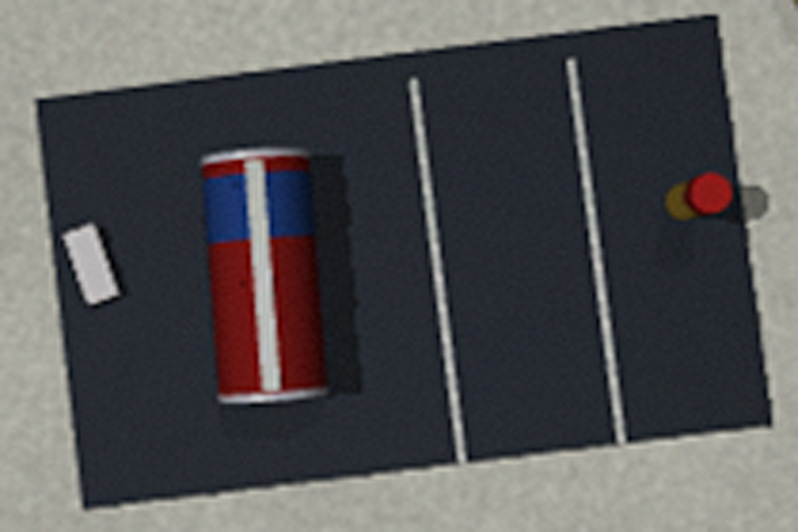

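The crop shows the case corners at full-image pixels of about (303,182), (331.6,181), (336.3,242.6) and (307.6,244). The automatic mask missed its dark right edge, so I'll use the stripe and these corners instead.

```bash
cat >> h.py <<'E'
BAY=np.array([.5602,-.1507]);YB=.1457
def inbay(p): 
    c,s=np.cos(YB),np.sin(YB); return np.array([[c,s],[-s,c]])@(np.array(p)[:2]-BAY)
def rel(pos,rpy,tgt):
    from scipy.spatial.transform import Rotation as R
    return (R.from_euler('xyz',rpy).as_matrix().T@(np.array(tgt)-pos))*1000
E
python3 - <<'E'
from h import *
np.set_printoptions(precision=4,suppress=True)
d=load('top'); f=lambda u,v,z:ray(d,250+u/3.8-.4,140+v/3.8-.4,z)
a,b=f(255,160,.079),f(270,390,.079);v=a-b;print('stripe',a,b,np.linalg.norm(v),np.arctan2(v[1],v[0]),inbay((a+b)/2))
C=[f(*p,.041) for p in((202,160),(310,157),(328,390),(219,395))]
m=np.mean(C,0);v=C[0]+C[1]-C[2]-C[3];print('edges',m,np.arctan2(v[1],v[0]),inbay(m),np.linalg.norm(C[0]-C[1]))
o=robot.get_obs()
T=[.542,.045,.16]; print(rel(o['ee_pos'],o['eef_rot'],T))
E
```

```text
stripe [0.6215 0.0368 0.079 ] [0.4654 0.0229 0.079 ] 0.15676360194294378 0.08889706103926186 [0.0097 0.1811]
edges [0.5441 0.0295 0.041 ] 0.09836177752060732 [0.0102 0.1806] 0.07611126416935757
[ 513.0853 -319.3188   85.2026]
```

{"method": "arm_command", "body": {"targets": [[51, -32, 0, 0, 0, -0.125, 0.4], [102, -64, 0, 0, 0, -0.25, 0.4], [153, -96, 0, 0, 0, -0.375, 0.4], [204, -128, 0, 0, 0, -0.5, 0.4], [255, -160, 0, 0, 0, -0.62, 0.4]]}}

```text
t: 0.72
ee_pos: [0.3723, -0.2044, 0.2453]
eef_rot: [3.142, 0.0, 1.045]
contact_force: [1.6, -1.3, 0.0]
opening: 0.598
```

```bash
cat > st.py <<'E'
from h import *
import sys
np.set_printoptions(precision=4,suppress=True)
o=robot.get_obs();print(o['t'],o['ee_pos'],o['eef_rot'],o['contact_force'],o['moment'],o['opening'])
if len(sys.argv)>1: print(rel(o['ee_pos'],o['eef_rot'],[float(x) for x in sys.argv[1:4]]))
E
python3 st.py .542 .042 .18
```

```text
0.725 [ 0.3723 -0.2044  0.2453] [3.1415 0.     1.0446] [ 1.5766 -1.2825  0.0148] [ 0.0035 -0.0336  0.0519] 0.5983816022342506
[298.3041  23.0218  65.25  ]
```

{"method": "arm_command", "body": {"targets": [[60, 5, 0, 0, 0, -0.125, 0.4], [120, 9, 0, 0, 0, -0.25, 0.4], [180, 14, 10, 0, 0, -0.375, 0.4], [240, 18, 30, 0, 0, -0.5, 0.4], [297, 23, 60, 0, 0, -0.62, 0.4]]}}

```text
t: 1.35
ee_pos: [0.5413, 0.0384, 0.1863]
eef_rot: [3.14, 0.0, 1.665]
contact_force: [0.5, -1.0, -0.3]
opening: 0.601
```

{"method": "arm_command", "body": {"targets": [[0, 0, 20, 0, 0, 0, 0.4], [0, 0, 40, 0, 0, 0, 0.4], [0, 0, 60, 0, 0, 0, 0.4], [0, 0, 60, 0, 0, 0, 0.4]]}}

```text
t: 1.85
ee_pos: [0.539, 0.0363, 0.1253]
eef_rot: [-3.139, -0.0, 1.661]
contact_force: [0.5, 0.3, 0.2]
opening: 0.602
```

```bash
python3 st.py .542 .042 .1; python3 -c "
from h import *
d=shot('side','s2.png');im=d['image'][100:300,200:440,::-1];cv2.imwrite('pics/s2c.png',cv2.resize(im,None,fx=3,fy=3))"
```

```text
1.85 [0.539  0.0363 0.1253] [-3.1385 -0.0001  1.6609] [0.5145 0.3006 0.2023] [0.0253 0.0627 0.0386] 0.602436383963268
[ 5.4207  3.6215 25.3234]
```

View pics/s2c.png

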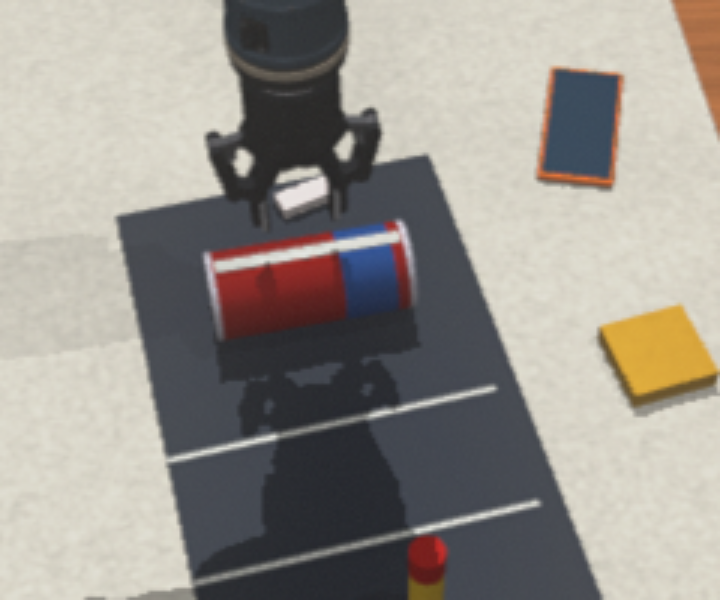

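The crop shows both fingertips, at (262,215) and (338,205), hovering over the case near its middle. Next I'll go down by feel.

{"method": "arm_command", "body": {"targets": [[5, 3, 15, 0, 0, 0, 0.4], [5, 3, 28, 0, 0, 0, 0.4], [5, 3, 32, 0, 0, 0, 0.4], [5, 3, 34, 0, 0, 0, 0.4], [5, 3, 34, 0, 0, 0, 0.4]]}}

```text
t: 2.52
ee_pos: [0.5427, 0.0415, 0.0928]
eef_rot: [3.141, -0.0, 1.661]
contact_force: [-0.1, -0.8, 0.5]
opening: 0.6
```

{"method": "arm_command", "body": {"targets": [[0, 0, 1, 0, 0, 0, 0.4], [0, 0, 2, 0, 0, 0, 0.4], [0, 0, 2, 0, 0, 0, 0.4]]}}

```text
t: 2.9
ee_pos: [0.5426, 0.0415, 0.0907]
eef_rot: [3.142, 0.0, 1.661]
contact_force: [-0.3, 1.2, -0.1]
opening: 0.601
```

{"method": "arm_command", "body": {"targets": [[0, 0, 1, 0, 0, 0, 0.4], [0, 0, 2, 0, 0, 0, 0.4], [0, 0, 2, 0, 0, 0, 0.4]]}}

```text
t: 3.28
ee_pos: [0.5428, 0.0416, 0.0892]
eef_rot: [3.141, -0.0, 1.661]
contact_force: [-2.4, 0.8, 10.1]
opening: 0.597
```

{"method": "arm_command", "body": {"targets": [[0, 0, 1, 0, 0, 0, 0.4], [0, 0, 1, 0, 0, 0, 0.4]]}}

```text
t: 3.52
ee_pos: [0.5429, 0.0417, 0.089]
eef_rot: [3.14, -0.0, 1.661]
contact_force: [-7.4, 0.9, 23.2]
opening: 0.602
```

{"method": "arm_command", "body": {"targets": [[-6, 0, -1.2, 0, 0, 0, 0.4], [-15, 0, -1.2, 0, 0, 0, 0.4], [-25, 0, -1.2, 0, 0, -0.005, 0.4], [-35, 0, -1.2, 0, 0, -0.01, 0.4], [-40, 0, -1.2, 0, 0, -0.01, 0.4]]}}

```text
t: 4.15
ee_pos: [0.5468, 0.0013, 0.0895]
eef_rot: [3.14, 0.0, 1.67]
contact_force: [-0.6, -0.5, 7.8]
opening: 0.597
```

```bash
python3 st.py; cat > look.py <<'E'
from h import *
import sys
d=shot('top',sys.argv[1]);im=d['image'][140:280,250:460,::-1];cv2.imwrite('pics/c_'+sys.argv[1],cv2.resize(im,None,fx=3.8,fy=3.8,interpolation=2))
E
python3 look.py t2.png
```

```text
4.15 [0.5468 0.0013 0.0895] [3.1403 0.0002 1.6704] [-0.5572 -0.4801  7.7809] [ 0.0224  0.1507 -0.0647] 0.5965990692202753
```

View pics/c_t2.png

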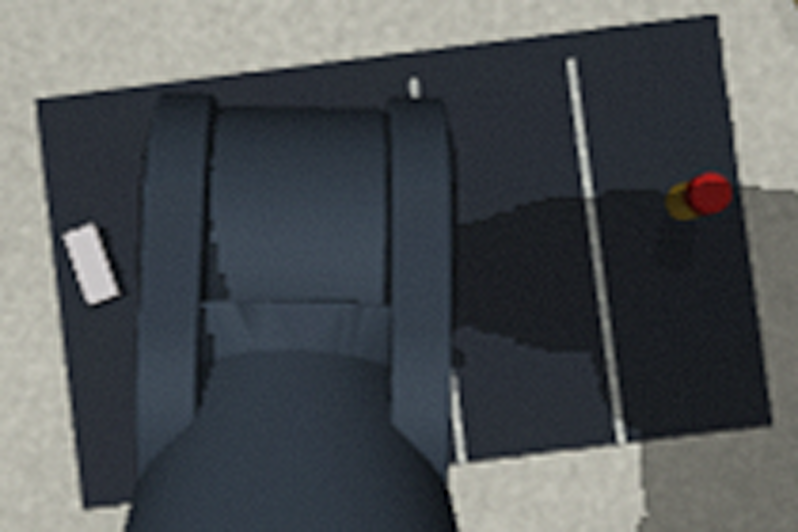

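The arm hides the case in the top view. I'll measure it from the side camera by fitting the cylinder's silhouette.

```bash
cat > fit.py <<'E'
from h import *
import sys
from scipy.optimize import minimize
def P(d,q):
    K,V=d['intrinsics'],d['view']; c=(V[:3,:3]@q.T).T+V[:3,3]; c=c@K.T; return c[:,:2]/c[:,2:]
def model(d,x,y,w,sh=0):
    a=np.linspace(0,2*np.pi,40); ax=np.array([np.cos(w),np.sin(w),0]); n=np.array([-np.sin(w),np.cos(w),0])
    q=np.concatenate([np.array([x,y,.041])+s*ax+.038*(np.cos(a)[:,None]*n+np.sin(a)[:,None]*[0,0,1]) for s in(-.085,.085)])
    return cv2.convexHull(P(d,q).astype(np.float32))[:,0]
S=4
def fit(d,x0):
    im=d['image'].astype(int); u,v=P(d,np.array([[x0[0],x0[1],.041]]))[0].astype(int)
    m=((im.max(2)-im.min(2))>45)&((im[...,0]>im[...,1]+35)|(im[...,2]>im[...,1]+35))&~((im[...,0]>120)&(im[...,1]>90)&(im[...,2]<100))
    roi=np.zeros(m.shape,bool); roi[max(v-55,0):v+55,max(u-65,0):u+65]=1; m=(m&roi).astype(np.uint8)
    m=cv2.morphologyEx(m,cv2.MORPH_CLOSE,np.ones((7,7)))
    n,l,s,c=cv2.connectedComponentsWithStats(m); k=1+np.argmax(s[1:,4]); ys,xs=np.where(l==k)
    h=cv2.convexHull(np.stack([xs,ys],1).astype(np.int32)); M=np.zeros(m.shape,np.uint8); cv2.fillConvexPoly(M,h,1)
    M=cv2.resize(M,None,fx=S,fy=S,interpolation=0)
    def cost(p):
        g=np.zeros_like(M); cv2.fillConvexPoly(g,np.round((model(d,*p)+.5)*S).astype(np.int32),1); return float((g^M).sum())/S/S
    r=minimize(cost,x0,method='Nelder-Mead',options=dict(initial_simplex=np.array([x0]+[np.add(x0,e) for e in((.02,0,0),(0,.02,0),(0,0,.08))]),xatol=1e-4,fatol=.5))
    return r.x,r.fun,M.sum()/S/S
if __name__=='__main__':
    np.set_printoptions(precision=4,suppress=True)
    n=sys.argv[1]; d=load('old') if n=='old' else (shot(n,sys.argv[2])); d={k:np.array(v) for k,v in d.items()}
    p,f,a=fit(d,[float(z) for z in sys.argv[3:6]]); print(p,'cost',f,'of',a,'bay',inbay(p),p[2]-YB)
E
python3 - <<'E'
from fit import *
d={k:np.array(v) for k,v in load('side').items()}
print('side at start (0.544,0.030,0.093 exp)',fit(d,[.54,.03,.1]))
t=load('top');
E
python3 fit.py side s3.png .54 .01 .1
```

```text
side at start (0.544,0.030,0.093 exp) (array([0.54616721, 0.0376489 , 0.06659903]), np.float64(261.5), np.float64(1738.0))
[0.5484 0.0175 0.0837] cost 255.125 of 1793.0 bay [0.0128 0.1682] -0.06201953375647978
```

{"method": "arm_command", "body": {"targets": [[0, 0, -10, 0, 0, 0, 0.4], [15, 0, -16, 0, 0, 0, 0.4], [25, 0, -14, 0, 0, 0, 0.4], [25, 0, -8, 0, 0, 0, 0.4]]}}

```text
t: 4.75
ee_pos: [0.5437, 0.0277, 0.0966]
eef_rot: [3.141, -0.0, 1.672]
contact_force: [-0.4, 0.4, -0.5]
opening: 0.599
```

```bash
python3 fit.py side s4.png .54 .01 .1; python3 st.py
```

```text
[0.5484 0.0175 0.0836] cost 260.0 of 1784.0 bay [0.0128 0.1682] -0.062101772438740224
4.8 [0.5432 0.0272 0.0956] [-3.1404  0.      1.672 ] [-0.4716  0.2392 -1.3951] [-0.0001  0.0473  0.0294] 0.6007797873925899
```

{"method": "arm_command", "body": {"targets": [[-4, 0, 8, 0, 0, 0, 0.4], [-14, 0, 8, 0, 0, 0, 0.4], [-26, 0, 8, 0, 0, -0.005, 0.4], [-38, 0, 8, 0, 0, -0.01, 0.4], [-50, 0, 8, 0, 0, -0.01, 0.4]]}}

```text
t: 5.42
ee_pos: [0.549, -0.0242, 0.0893]
eef_rot: [3.141, 0.0, 1.68]
contact_force: [-2.3, -0.5, 10.7]
opening: 0.599
```

{"method": "arm_command", "body": {"targets": [[0, 0, -10, 0, 0, 0, 0.4], [13, 0, -16, 0, 0, 0, 0.4], [24, 0, -14, 0, 0, 0, 0.4], [24, 0, -8, 0, 0, 0, 0.4]]}}

```text
t: 5.92
ee_pos: [0.546, 0.0021, 0.0966]
eef_rot: [3.141, -0.0, 1.683]
contact_force: [0.0, -0.2, 0.2]
opening: 0.598
```

```bash
cp pics/side.npz pics/old.npz; sed -i 's/^    m=((im.max.*/    m=((im[...,0]>1.5*im[...,1]+8)|((im[...,2]>1.6*im[...,1]+8)))\&~((im[...,0]>120)\&(im[...,1]>90)\&(im[...,2]<100))/' fit.py
python3 fit.py old x .546 .01 .1;python3 fit.py side s5.png .546 -.01 .1; python3 st.py; python3 - <<'E'
from fit import *
d=load('side');print(d['image'][:0].shape)
c=P(d,np.array([[.546,-.01,.041]]))[0].astype(int);im=d['image'][c[1]-50:c[1]+50,c[0]-70:c[0]+70,::-1].copy();im=cv2.resize(im,None,fx=5,fy=5,interpolation=0);cv2.imwrite('pics/c5.png',im)
E
```

```text
[0.5452 0.0118 0.0879] cost 178.5625 of 1937.0 bay [0.0088 0.1629] -0.05779353142627677
[ 0.5482 -0.0146  0.1002] cost 180.875 of 2015.0 bay [0.0078 0.1364] -0.045467301498510804
5.975 [0.5455 0.0015 0.0955] [-3.1403 -0.0001  1.6822] [ 0.0093 -0.7732 -0.2908] [-0.0308  0.0088 -0.001 ] 0.5990912075855717
(0, 640, 3)
```

View pics/c5.png

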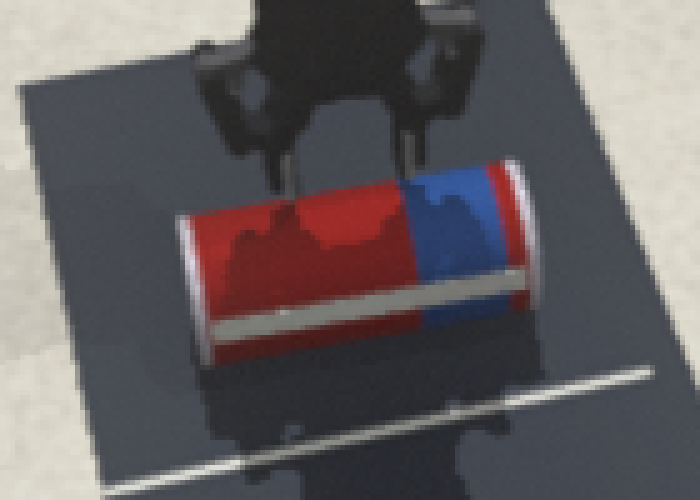

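The crop shows the case rolling cleanly: its stripe has turned over towards the camera, and it is nearly parallel to the first white line. The fingertips are behind its top, at (285,180) and (408,165).

{"method": "arm_command", "body": {"targets": [[-4, 0, 8, 0, 0, 0, 0.4], [-14, 0, 8, 0, 0, 0, 0.4], [-26, 0, 8, 0, 0, -0.005, 0.4], [-38, 0, 8, 0, 0, -0.01, 0.4], [-50, 0, 8, 0, 0, -0.01, 0.4]]}}

```text
t: 6.6
ee_pos: [0.5515, -0.05, 0.0893]
eef_rot: [3.141, 0.0, 1.69]
contact_force: [-4.5, -0.1, 13.1]
opening: 0.599
```

{"method": "arm_command", "body": {"targets": [[0, 0, -10, 0, 0, 0, 0.4], [13, 0, -16, 0, 0, 0, 0.4], [24, 0, -14, 0, 0, 0, 0.4], [24, 0, -8, 0, 0, 0, 0.4]]}}

```text
t: 7.1
ee_pos: [0.5486, -0.0238, 0.0965]
eef_rot: [3.141, -0.0, 1.693]
contact_force: [-0.1, 0.1, 0.3]
opening: 0.602
```

```bash
python3 fit.py side s6.png .549 -.04 .1; python3 st.py
```

```text
[ 0.5499 -0.0375  0.0851] cost 214.25 of 1938.0 bay [0.0063 0.1135] -0.06064710589694225
7.15 [ 0.5482 -0.0243  0.0955] [-3.1404 -0.0002  1.6922] [ 0.0657 -0.0184 -0.4567] [-0.0308  0.0628  0.0153] 0.6037390288392258
```

{"method": "arm_command", "body": {"targets": [[-4, 0, 8, 0, 0, 0, 0.4], [-14, 0, 8, 0, 0, 0, 0.4], [-26, 0, 8, 0, 0, -0.005, 0.4], [-38, 0, 8, 0, 0, -0.01, 0.4], [-50, 0, 8, 0, 0, -0.01, 0.4]]}}

```text
t: 7.78
ee_pos: [0.5543, -0.0759, 0.0893]
eef_rot: [-3.141, 0.0, 1.7]
contact_force: [-7.5, -2.4, 14.8]
opening: 0.602
```

{"method": "arm_command", "body": {"targets": [[0, 0, -10, 0, 0, 0, 0.4], [13, 0, -16, 0, 0, 0, 0.4], [24, 0, -14, 0, 0, 0, 0.4], [24, 0, -8, 0, 0, 0, 0.4]]}}

```text
t: 8.28
ee_pos: [0.5515, -0.0497, 0.0966]
eef_rot: [3.141, -0.0, 1.703]
contact_force: [0.1, 0.1, -0.9]
opening: 0.599
```

```bash
python3 fit.py side s7.png .552 -.065 .11; python3 st.py
```

```text
[ 0.5505 -0.065   0.0896] cost 181.5 of 2102.0 bay [0.0029 0.0862] -0.05606593772403248
8.325 [ 0.5511 -0.0501  0.0955] [-3.1404 -0.0002  1.7022] [-0.0418  0.9718 -1.2345] [ 0.0136  0.0838 -0.0154] 0.5998713563805448
```

{"method": "arm_command", "body": {"targets": [[-4, 0, 8, 0, 0, 0, 0.4], [-14, 0, 8, 0, 0, 0, 0.4], [-26, 0, 8, 0, 0, 0, 0.4], [-38, 0, 8, 0, 0, 0, 0.4], [-50, 0, 8, 0, 0, 0, 0.4]]}}

```text
t: 8.95
ee_pos: [0.5576, -0.1017, 0.0892]
eef_rot: [-3.141, 0.001, 1.7]
contact_force: [-6.4, -0.8, 12.6]
opening: 0.6
```

{"method": "arm_command", "body": {"targets": [[0, 0, -10, 0, 0, 0, 0.4], [13, 0, -16, 0, 0, 0, 0.4], [25, 0, -14, 0, 0, 0, 0.4], [25, 0, -8, 0, 0, 0, 0.4]]}}

```text
t: 9.45
ee_pos: [0.5548, -0.0744, 0.0966]
eef_rot: [3.141, -0.0, 1.703]
contact_force: [1.1, -0.6, 0.4]
opening: 0.602
```

{"method": "arm_command", "body": {"targets": [[-4, 0, 8, 0, 0, 0, 0.4], [-14, 0, 8, 0, 0, 0, 0.4], [-26, 0, 8, 0, 0, 0, 0.4], [-38, 0, 8, 0, 0, 0, 0.4], [-50, 0, 8, 0, 0, 0, 0.4]]}}

```text
t: 10.07
ee_pos: [0.5607, -0.1265, 0.0893]
eef_rot: [-3.141, 0.001, 1.7]
contact_force: [-7.1, -1.0, 13.9]
opening: 0.597
```

{"method": "arm_command", "body": {"targets": [[0, 0, -20, 0, 0, 0, 0.4], [40, 0, -50, 0, 0, 0, 0.4], [100, 0, -60, 0, 0, 0, 0.4], [160, 0, -60, 0, 0, 0, 0.4], [200, 0, -60, 0, 0, 0, 0.4]]}}

```text
t: 10.7
ee_pos: [0.5349, 0.0748, 0.1483]
eef_rot: [-3.141, -0.0, 1.702]
contact_force: [0.0, -1.0, 0.1]
opening: 0.597
```

```bash
python3 fit.py side s8.png .552 -.115 .11; python3 fit.py top t8.png .552 -.115 .11;python3 st.py; python3 - <<'E'
from h import *
d=load('top');im=d['image'][140:280,250:460,::-1];cv2.imwrite('pics/c8.png',cv2.resize(im,None,fx=3.8,fy=3.8,interpolation=2))
E
```

```text
[ 0.5607 -0.1188  0.099 ] cost 193.3125 of 2223.0 bay [0.0052 0.0314] -0.04671933377812394
[ 0.5621 -0.1202  0.099 ] cost 152.0625 of 1795.0 bay [0.0063 0.0299] -0.046694725697603745
10.8 [0.5347 0.0759 0.1482] [-3.1409 -0.0006  1.7043] [-0.1356 -0.3734  0.1477] [-0.0085 -0.0034 -0.0033] 0.602698266113445
```

View pics/c8.png

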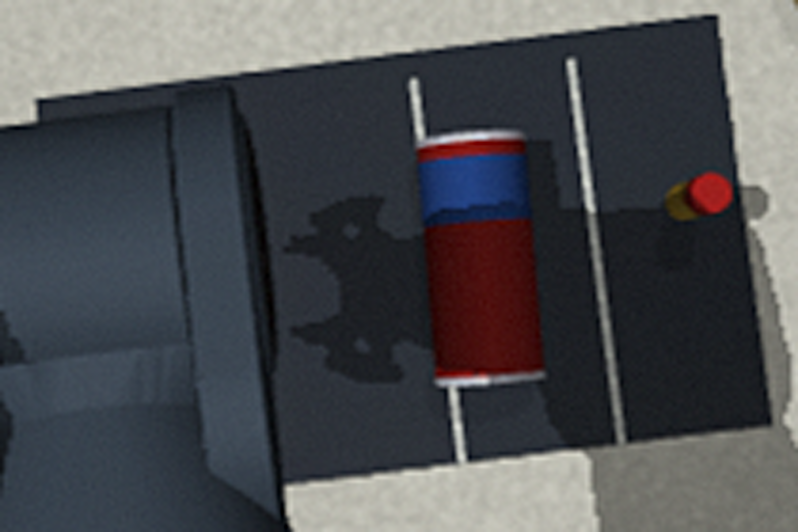

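The crop shows the case lying over the left line. Its left edge runs from (417,148) to (436,382), and both cameras put it at bay y = +30 mm with yaw -0.045. It needs another 30 mm, in two shorter strokes, with a little twist to bring it into line.

{"method": "arm_command", "body": {"targets": [[-50, 0, 0, 0, 0, 0.03, 0.4], [-100, 0, 0, 0, 0, 0.03, 0.4], [-150, 0, 10, 0, 0, 0.03, 0.4], [-185, 0, 35, 0, 0, 0.03, 0.4], [-185, 0, 52, 0, 0, 0.03, 0.4]]}}

```text
t: 11.42
ee_pos: [0.5588, -0.1139, 0.095]
eef_rot: [-3.14, 0.0, 1.667]
contact_force: [-0.5, 1.0, -0.5]
opening: 0.606
```

{"method": "arm_command", "body": {"targets": [[0, 0, 8, 0, 0, 0, 0.4], [-9, 0, 8, 0, 0, -0.02, 0.4], [-19, 0, 8, 0, 0, -0.04, 0.4], [-28, 0, 8, 0, 0, -0.06, 0.4], [-34, 0, 8, 0, 0, -0.07, 0.4]]}}

```text
t: 12.05
ee_pos: [0.5632, -0.145, 0.0896]
eef_rot: [3.14, 0.001, 1.741]
contact_force: [-0.2, 1.3, 7.2]
opening: 0.597
```

{"method": "arm_command", "body": {"targets": [[0, 0, -10, 0, 0, 0, 0.4], [13, 0, -16, 0, 0, 0.04, 0.4], [20, 0, -14, 0, 0, 0.06, 0.4], [20, 0, -8, 0, 0, 0.06, 0.4]]}}

```text
t: 12.55
ee_pos: [0.5595, -0.1242, 0.0968]
eef_rot: [3.141, 0.0, 1.682]
contact_force: [0.3, -0.7, 0.5]
opening: 0.599
```

```bash
python3 fit.py side s9.png .562 -.135 .11; python3 st.py
```

```text
[ 0.5601 -0.1363  0.1033] cost 197.8125 of 2271.0 bay [0.002  0.0142] -0.042409947673312964
12.6 [ 0.559  -0.1244  0.0956] [-3.1406 -0.0002  1.6819] [-1.0823  0.4952 -1.462 ] [-0.0013  0.0512 -0.0395] 0.6006662823574851
```

{"method": "arm_command", "body": {"targets": [[0, 0, 8, 0, 0, 0, 0.4], [-9, 0, 8.5, 0, 0, -0.03, 0.4], [-17, 0, 8.5, 0, 0, -0.06, 0.4], [-24, 0, 8.5, 0, 0, -0.08, 0.4], [-28, 0, 8.2, 0, 0, -0.09, 0.4]]}}

```text
t: 13.22
ee_pos: [0.5631, -0.1534, 0.0896]
eef_rot: [3.14, 0.001, 1.771]
contact_force: [-1.7, 0.2, 15.4]
opening: 0.603
```

{"method": "arm_command", "body": {"targets": [[0, 0, 0, 0, 0, 0, 0.4], [0, 0, -20, 0, 0, 0, 0.4], [40, 0, -50, 0, 0, 0.04, 0.4], [100, 0, -60, 0, 0, 0.06, 0.4], [160, 0, -60, 0, 0, 0.06, 0.4]]}}

```text
t: 13.85
ee_pos: [0.5307, 0.0055, 0.149]
eef_rot: [3.14, 0.0, 1.71]
contact_force: [0.6, 1.3, -0.4]
opening: 0.6
```

{"method": "arm_command", "body": {"targets": [[40, 0, 0, 0, 0, 0, 0.4], [60, 0, 0, 0, 0, 0, 0.4], [60, 0, 0, 0, 0, 0, 0.4], [60, 0, 0, 0, 0, 0, 0.4]]}}

```text
t: 14.35
ee_pos: [0.5224, 0.0631, 0.1483]
eef_rot: [-3.141, 0.0, 1.711]
contact_force: [0.4, 0.1, 0.4]
opening: 0.6
```

```bash
python3 fit.py side s10.png .562 -.15 .11; python3 fit.py top t10.png .562 -.15 .11;python3 st.py; python3 - <<'E'
from h import *
d=load('top');im=d['image'][140:280,250:460,::-1];cv2.imwrite('pics/c10.png',cv2.resize(im,None,fx=3.8,fy=3.8,interpolation=2))
E
```

```text
[ 0.5638 -0.1502  0.1122] cost 195.0625 of 2310.0 bay [ 0.0036 -0.0001] -0.03350944171764908
[ 0.5627 -0.1539  0.1367] cost 175.0 of 1736.0 bay [ 0.002  -0.0035] -0.008962332205915163
14.45 [0.5224 0.0628 0.1484] [-3.1413  0.0001  1.7097] [-0.8067 -0.5788  0.8461] [-0.0347  0.0355 -0.013 ] 0.5968056372717988
```

View pics/c10.png

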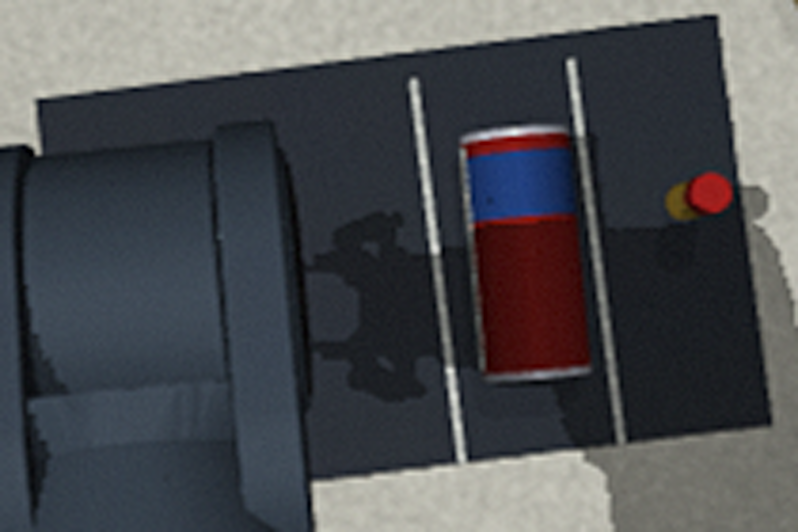

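The crop shows the case wholly between the lines: its left edge runs (461,143)-(484,375) and its right edge (571,130)-(590,370), with mat visible on both sides. I'll check that it's at rest, then hand in.

{"method": "arm_command", "body": {"targets": [[0, 0, -40, 0, 0, 0, 0.4], [0, 0, -60, 0, 0, 0, 0.4], [0, 0, -60, 0, 0, 0, 0.4], [0, 0, -60, 0, 0, 0, 0.4]]}}

```text
t: 14.95
ee_pos: [0.5221, 0.0633, 0.2079]
eef_rot: [-3.141, 0.0, 1.71]
contact_force: [0.5, 0.2, 0.8]
opening: 0.601
```

```bash
python3 fit.py side s11.png .562 -.15 .11; python3 st.py; python3 - <<'E'
from h import *
a=cv2.imread('pics/s1.png').astype(int);b=cv2.imread('pics/s11.png').astype(int)
for n,(x0,x1,y0,y1) in dict(bottle=(280,310,35,110),cup=(285,335,310,385),glue=(330,355,275,312),eraser=(288,318,155,175)).items():
    print(n,abs(a-b)[y0:y1,x0:x1].mean())
E
```

```text
[ 0.5649 -0.1504  0.1136] cost 194.0 of 2308.0 bay [ 0.0047 -0.0004] -0.03214620825130812
15.0 [0.5219 0.0634 0.2077] [-3.1402  0.      1.7102] [0.7997 0.1638 0.5985] [0.0628 0.0078 0.022 ] 0.6033588834515939
bottle 64.4274074074074
cup 17.37182222222222
glue 10.673873873873873
eraser 2.84
```

View pics/s11.png

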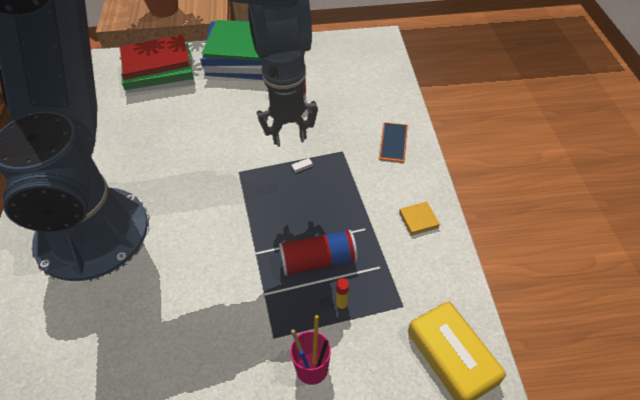

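The picture shows the case at (318,253) between the lines. The glue stick (342,293), pen cup (311,357) and eraser (302,165) are where they started. The gripper hides the bottle, but it never went near it.

```bash
python3 -c "
from station import robot
print(robot.sign_off())"
```

```text
the job is handed in; nothing more can be done
None
```

The pencil case now lies at rest between the two white lines, and I handed the job in at about 15 s. I rolled it about 180 mm in eight strokes, using only two slightly spread fingertips on its top. The highest force I read was 23 N, during the first touch.

**Position:** The two cameras disagree slightly on the centre: within 0.5 mm of the bay's midline from the side, about 3.5 mm past it (away from the start side) from the top. Either way about 8 mm or more stays clear of each line.

**Angle:** The case is not quite parallel to the lines. The side camera gives about -0.03 rad and the top camera's fit -0.01 rad, but the edges I read by eye in the top picture give about -0.035 rad (2°). The twist I added during some strokes corrected only part of the starting skew of about -0.05 rad.

**At rest:** Two side-camera measurements about half a second apart agreed to about 1 mm. The gripper was about 20 cm away and touching nothing.

**Other objects:** The last picture shows the glue stick, eraser and pen cup where they started. The pixel comparison with the first picture came out high for the cup and glue stick, which I put down to the arm's changed shadow. For the bottle that comparison failed because the gripper hid it in the last picture. I did not confirm its position by eye, but by the reported tool positions the gripper never went near it.

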